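# Seat the notched trim blade on its locating pin

## Task

Pick up the notched trim blade from the rubber mat, without disturbing its un-notched twin or the other loose parts about, and lay it flat between the two rails of the aluminium blade holder, notch towards the small upright pin. Slide it gently along until the bottom of the notch meets the pin, keep a light steady push of about 9 newtons against the pin for a full second to bed it (4 N is too little, over 15 N would damage it), then let go, leaving the blade flat and right up against the pin.

Things in the scene. Friction and masses are not known exactly. Their poses are not given: they have to be found in the camera images.
- blade: loose notched blade, 110 to 220 g: bright steel plate 90 x 50 x 4 mm (x, y, z) with a dark upright grip rib in the middle of its top. Origin: centre of its underside; z up, +x towards the notched short edge. It starts on the mat, notch away from the robot (+x within 0.65 rad of world +x). Its un-notched twin lies beside it; which one is on the left differs each time.
- rib (a point): middle of the top of the blade's grip rib, 28 mm above the blade's underside. The rib is 44 mm long (blade's x), 12 mm thick (blade's y) and 24 mm tall above the plate: take it across its thickness. Axes as the blade's.
- notch (a point): point of the blade 33 mm ahead (+x) of its origin, at the underside: the pin's centre line passes here when the bottom of the notch is against the pin. The notch is an open slot in the +x edge (x = 45 mm), centred on y = 0, 11 mm wide, bottom at x = 29 mm, its mouth flared to 17 mm over the last 6 mm.
- blank: the un-notched twin blade (same plate and rib, a full rectangle), on the mat about 110 mm from the blade; to be left alone. Origin: centre of its underside
- mat: fixed black rubber mat 200 x 230 x 3 mm, origin at the centre of its underside; the two blades and a small steel gauge block lie on it. Blade on holder slides with a friction coefficient of 0.2 to 0.3: pressing down eats up part of the push
- holder: fixed aluminium blade holder, 150 x 71 mm, origin at the centre of its underside, x along its length. Flat seat at z = 20 mm; two straight rails along x, 8 mm wide, 5 mm above the seat, 55 mm apart inside, centred on y = 0; ends open. Pin: see slot. The blade lies in it with its +x along the holder's +x, which points away from the robot.
- slot (a point): middle of the dark slot in the holder's seat, 32 mm ahead (+x) of its origin, at seat height; axes as the holder's. The rigid upright steel pin, 8 mm diameter, 9 mm tall, stands in it on y = 0. Where along the slot it is set differs each time and is not measured: anywhere from 12 mm before (-x) to 12 mm beyond (+x) this point. Find it by eye or touch.
- gauge: loose steel gauge block 20 x 35 x 12 mm at the mat's far edge; leave it alone
- collar: loose aluminium collar, 30 mm across, 14 mm tall, on the table between mat and holder; leave it alone
- nest: loose round aluminium part nest, 68 mm across the foot, 70 mm tall, behind the work; leave it alone
- driver: loose screwdriver lying behind the mat, beside the tray; leave it alone
- oil: loose white oil bottle, 48 mm across, 110 mm tall, behind the holder; leave it alone
- screwtray: loose black two-part screw tray 90 x 120 x 35 mm, behind the mat; leave it alone
Things that resemble listed ones, but are neither listed nor needed, are in the scene too. Leave any pink or red look-alike of the blade alone.

How it is judged:
By the outcome, as a careful person would: the job done as asked, in the order asked, and still so for the second after the job is handed in, with the robot touching nothing.
It also fails if it takes over 51 s, if anything falls off the work surface, if the arm or the gripper's body presses on something with over 40 N, if the wrist force passes 120 N, or if a joint passes its speed limit or range.

## Robot

A 6-joint arm with a two-finger parallel gripper is mounted at the origin on the work surface. World frame = base frame: x ahead of the robot, y to its left, z up, the work surface at z = 0. Lengths are in m, angles in rad, forces in N, time in s.
With the tool pointing down it reaches from about 0.3 to 0.875 m from the base axis. Payload 6.4 kg.
Tool frame: the origin (TCP) lies at the centre of the arm's flange, where the gripper is bolted on; the fingertips stand 173 mm ahead of it and the grasp point (between the pads) lies 155 mm ahead of it; z points along the fingers, x is the direction in which the jaws open and shut, and the axes are right-handed (so a half turn about z gives the same grasp; the last joint's range is limited). The gripper opens to 85 mm and grips with 20 to 120 N. Pads are 22 mm wide; open, the fingers measure 114 mm over their backs; the gripper's body (76 mm by 85 mm) begins 54 mm behind the grasp point. The pads swing forward as they close: fully open they stand 13 mm farther back than shut.
Start: joints at [-1.529, 0.181, 1.607, -0, 1.354, -0.206], TCP at [0.141, -0.557, 0.405] pointing down, gripper open.
Joint ranges: [-2.99, 2.99], [-0.89, 2.07], [0.3, 2.58], [-1.14, 4.28], [0, 2.63], [-3.12, 3.12]. Speed limits (rad/s): [2.57, 2.57, 3.01, 3.14, 3.14, 3.14].

## Interface

Orientations are given as a unit quaternion [w, x, y, z].
In Python, from bench import ctrl gives the robot as it stands. The module is installed in compiled form; this text tells all that it offers.
- The arm moves only by the tool move_arm, never from a script. Its argument "moves" is a list of rows, each an object of numbers: "gripper": the opening in per cent of the stroke, from 0 (shut) to 100 (fully open); "x", "y", "z": the shift along the tool's x, y, z in cm; "roll": the turn about the tool's z in degrees. In form: [{"gripper": .., "x": .., "y": .., "z": .., "roll": ..}, ...]. A call has 1 to 5 rows; each row shifts and turns the commanded pose from where the row before left it, along the tool's axes as they then stand; what a row does not reach is not made up. A row lasts 1/8 s, in which the tool goes at most 62.5 mm and 10.7 degrees, less where a joint would pass 70% of its speed; a pose out of reach is approached as far as the arm can. A call is refused whole if a number of a shift passes 6.25 or a number of a turn 10.7, either way. A call with a gripper value outside its range is refused whole. The fingers move at their own pace and stop on an object; the grip force is fixed at half the most. Time passes only in rows, so rows that do not move let the fingers close. It gives the time, the measured TCP pose, the force and the opening at its end, in the units of the state.
- ctrl.get_obs(): the state, without advancing time (a new reading comes with each control period).
- ctrl.camera(name): name is "scene" or "top"; returns a dict with "img" (400x640x3 uint8, red, green, blue), "fx", "fy", "cx", "cy" (pixels), "world_from_camera" (4x4, takes a point from camera to world coordinates). Camera axes: x right, y up, looking along -z (the intrinsics and any distortion apply to the point x, -y, -z); pixel columns grow to the right and rows downward; lengths in m; the calibration is good to about 2 mm. A picture is of the moment at which its call begins. There is no depth.
- ctrl.hand_in(): hands the job in, once; it reports no verdict.
The state is a dict: "time_s": time; "q": joint angles; "dq": joint speeds; "joint_efforts": joint torques, N m; "eef_pos": TCP position; "eef_rot": TCP orientation; "wrist_force": force on the tool from outside, world axes, zero at the start; "torque": the same for the moment, N m; "opening": opening from 0.0 (shut) to 1.0 (fully open).
Only numpy, scipy, OpenCV 4.12 (cv2) and the standard library are available. Lean on these libraries where they do the work, as an engineer would, in place of code of your own. Each camera call takes 0.05 s, during which the arm holds its last target. There are 200 camera calls.

## Working session

There is one attempt and no reset: what is moved stays moved. The work goes in short steps, Python scripts to look and compute and a tool call to move; the robot and the scene stay as the last step left them, time stands still between calls to the robot, and variables do not carry over. Pictures are saved under pics/ and viewed, about 8 in all and at most 12, crops included, and the job is handed in when it is done.

Besides the shell and the picture viewer there is one more tool, called after "Emit:" as name(argument=value, ...) on one line, values as JSON. move_arm: Moves the arm, as the interface text tells. Its arguments: {"type":"object","properties":{"moves":{"type":"array","items":{"type":"object","properties":{"gripper":{"type":"number"},"x":{"type":"number"},"y":{"type":"number"},"z":{"type":"number"},"roll":{"type":"number"}}}}},"required":["moves"]}

```bash
mkdir -p pics; cat > h.py <<'E'
import numpy as np, cv2
from bench import ctrl
def ray(c,u,v):
    d=np.array([(u-c["cx"])/c["fx"],-(v-c["cy"])/c["fy"],-1.0]);T=np.array(c["world_from_camera"])
    return T[:3,3],T[:3,:3]@d
def onz(c,u,v,z):
    o,d=ray(c,u,v);return o+d*(z-o[2])/d[2]
def proj(c,p):
    T=np.array(c["world_from_camera"]);q=T[:3,:3].T@(np.array(p)-T[:3,3])
    return c["cx"]+c["fx"]*q[0]/-q[2],c["cy"]-c["fy"]*q[1]/-q[2]
def snap(n,f):
    c=ctrl.camera(n);cv2.imwrite(f"pics/{f}.png",c["img"][:,:,::-1]);return c
E
python3 - <<'E'
from h import *
o=ctrl.get_obs();print({k:np.round(v,3) for k,v in o.items()})
for n in("top","scene"):
    c=snap(n,n+"0");print({k:v for k,v in c.items() if k!="img"})
E
```

```text
{'time_s': np.float64(0.0), 'q': array([-1.529,  0.182,  1.608, -0.   ,  1.354, -0.206]), 'dq': array([ 0.001,  0.   ,  0.002, -0.   , -0.   ,  0.002]), 'joint_efforts': array([ 0.0000e+00, -4.4488e+01, -3.5133e+01, -0.0000e+00,  9.0000e-03,
        0.0000e+00]), 'eef_pos': array([ 0.141, -0.557,  0.404]), 'eef_rot': array([-0.001,  0.789, -0.614, -0.001]), 'wrist_force': array([ 0.023, -0.242, -0.475]), 'torque': array([-0.033, -0.042, -0.038]), 'opening': np.float64(0.998)}
{'fx': 467.1839540295832, 'fy': 467.1839540295832, 'cx': 319.7357491934749, 'cy': 195.68272025219224, 'world_from_camera': array([[-0.01999843,  0.98294362, -0.1828166 ,  0.33302377],
       [-0.99964143, -0.0229148 , -0.01385375, -0.12750001],
       [-0.01780666,  0.182474  ,  0.98304942,  1.22264765],
       [ 0.        ,  0.        ,  0.        ,  1.        ]])}
{'fx': 447.00924683162805, 'fy': 447.00924683162805, 'cx': 322.44311270909355, 'cy': 195.22831641626837, 'world_from_camera': array([[-0.23170374, -0.66239501,  0.71242278,  1.29068829],
       [ 0.9727701 , -0.15353155,  0.17362715,  0.09072125],
       [-0.00563039,  0.73325365,  0.6799319 ,  0.77230039],
       [ 0.        ,  0.        ,  0.        ,  1.        ]])}
```

View pics/top0.png

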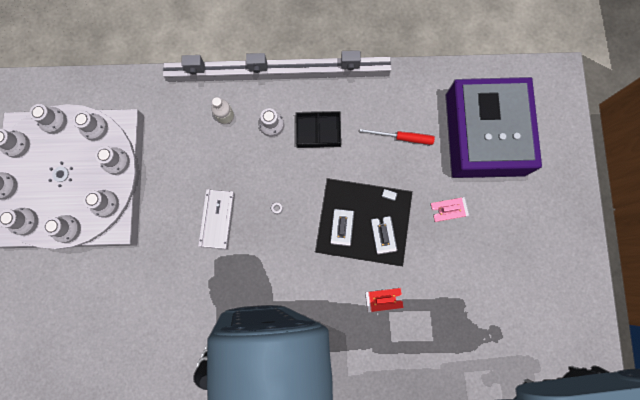

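View pics/scene0.png

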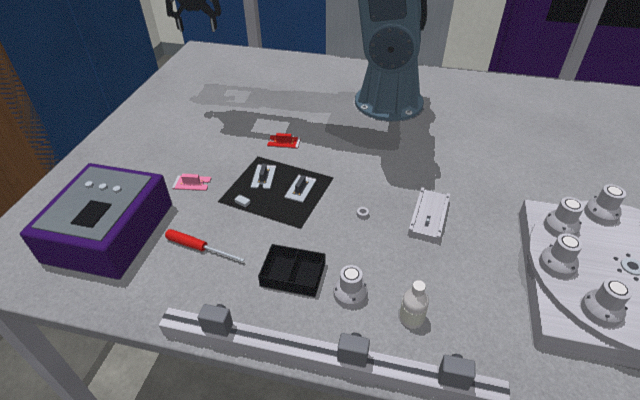

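Top view: mat near (365,222) with two blades at (342,228) and (384,235), holder near (217,218), collar (277,208). Zoom in, with measurements of the bright plates.

```bash
python3 - <<'E'
from h import *
c=ctrl.camera("top");im=c["img"]
a=cv2.resize(im[175:270,312:417],None,fx=5,fy=5,interpolation=cv2.INTER_CUBIC)
b=cv2.resize(im[182:257,190:245],None,fx=5,fy=5,interpolation=cv2.INTER_CUBIC)
o=np.zeros((475,800,3),np.uint8);o[:,:525]=a;o[:375,525:]=b
cv2.imwrite("pics/crop1.png",o[:,:,::-1])
g=im.min(axis=2)
m=np.zeros_like(g);m[205:258,322:405]=(g[205:258,322:405]>120)*255
cs,_=cv2.findContours(m,cv2.RETR_EXTERNAL,cv2.CHAIN_APPROX_NONE)
for k in cs:
    if cv2.contourArea(k)<200: continue
    p=np.array([onz(c,u,v,0.007)[:2] for u,v in k[:,0]],np.float32)
    r=cv2.minAreaRect(p);print(cv2.contourArea(k),r,cv2.boxPoints(r).round(3).tolist())
m=np.zeros_like(g);m[185:255,195:240]=(g[185:255,195:240]>190)*255
cs,_=cv2.findContours(m,cv2.RETR_EXTERNAL,cv2.CHAIN_APPROX_NONE)
for k in cs:
    if cv2.contourArea(k)<50: continue
    p=np.array([onz(c,u,v,0.02)[:2] for u,v in k[:,0]],np.float32)
    print("holder",cv2.contourArea(k),cv2.minAreaRect(p),cv2.boxPoints(cv2.minAreaRect(p)).round(3).tolist())
E
```

```text
436.5 ((0.45236116647720337, -0.2741680145263672), (0.09214925765991211, 0.051992569118738174), 7.956660270690918) [[0.40299999713897705, -0.2549999952316284], [0.4099999964237213, -0.3059999942779541], [0.5019999742507935, -0.2939999997615814], [0.49399998784065247, -0.24199999868869781]]
639.0 ((0.4749518930912018, -0.16636548936367035), (0.05139733478426933, 0.09169774502515793), 82.46695709228516) [[0.4259999990463257, -0.1860000044107437], [0.5170000195503235, -0.1979999989271164], [0.5239999890327454, -0.1469999998807907], [0.43299999833106995, -0.13500000536441803]]
holder 1396.5 ((0.5038468837738037, 0.16242891550064087), (0.0714973509311676, 0.15028636157512665), 83.39970397949219) [[0.42500001192092896, 0.13600000739097595], [0.5740000009536743, 0.11800000071525574], [0.5830000042915344, 0.1889999955892563], [0.43299999833106995, 0.2070000022649765]]
```

View pics/crop1.png

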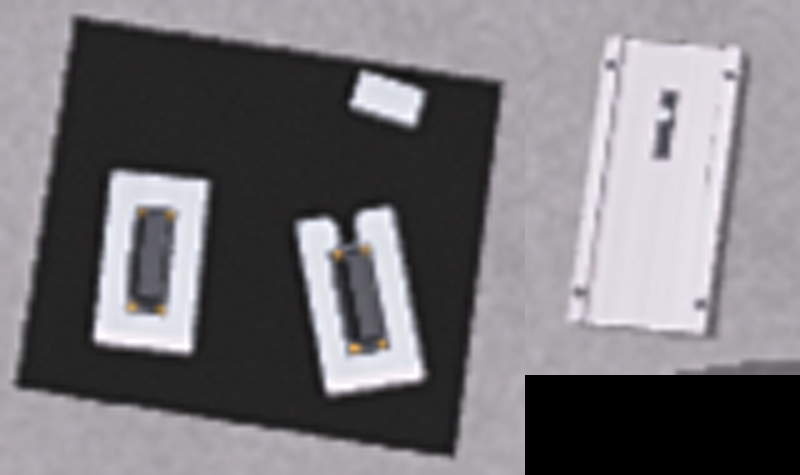

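The right plate at (384,235) has the notch, and the left one at (342,228) is the blank. The pin is the bright dot at about (218,205), inside the dark slot. Next I'll refine the rib, holder and pin positions and work out the approach.

```bash
cat >> h.py <<'E'
def go(x,y,z,yaw):
    """yaw: world deg of blade x-axis; tool x at yaw-90"""
    o=ctrl.get_obs();w,a,b,k=o["eef_rot"];p=o["eef_pos"]
    from scipy.spatial.transform import Rotation as R
    M=R.from_quat([a,b,k,w]).as_matrix()
    d=M.T@(np.array([x,y,z])-p)*100
    th=np.degrees(np.arctan2(M[1,0],M[0,0]))
    print("t",round(float(o["time_s"]),2),"pos",p.round(4),"bladeyaw",round(th+90,2),"tilt",M[:,2].round(4),"op",round(float(o["opening"]),3),"F",np.round(o["wrist_force"],1))
    print("shift cm",d.round(2),"roll",round(th-(yaw-90),2))
E
python3 - <<'E'
from h import *
c=ctrl.camera("top");im=c["img"]
P=[(337,254),(366,249),(353,348),(383,344)]
px=[(312+(u+.5)/5-.5,175+(v+.5)/5-.5) for u,v in P]
q=np.array([onz(c,u,v,.031)[:2] for u,v in px]);print("rib corners",q.round(4).tolist(),"mean",q.mean(0).round(4))
f=q[:2].mean(0)-q[2:].mean(0);print("rib len,yaw",np.hypot(*f),np.degrees(np.arctan2(f[1],f[0])))
g=im.min(axis=2)
# dark slot
s=im[185:255,195:240].min(axis=2);
m=np.zeros_like(g);m[195:220,210:226]=(g[195:220,210:226]<120)*255
v,u=np.nonzero(m);print("slot px",u.min(),u.max(),v.min(),v.max(),u.mean(),v.mean())
for z in(.02,.025):
    print("slot mid",onz(c,(u.min()+u.max())/2,(v.min()+v.max())/2,z).round(4))
print("slot ends",onz(c,218.8,v.min()-.5,.02).round(4),onz(c,217,v.max()+.5,.02).round(4))
print("pin",onz(c,217.6,204.6,.029).round(4))
print(g[196:220,210:226])
go(.452,-.274,.24,8)
E
```

```text
rib corners [[0.4738, -0.2608], [0.476, -0.2757], [0.4256, -0.2668], [0.4273, -0.2821]] mean [ 0.4507 -0.2713]
rib len,yaw 0.04880828290781698 7.32825864010379
slot px 216 219 201 212 217.8 207.35
slot mid [0.5341 0.1576 0.02  ]
slot mid [0.5333 0.1564 0.025 ]
slot ends [0.55   0.1545 0.02  ] [0.5183 0.1586 0.02  ]
pin [0.5376 0.1553 0.029 ]
[[222 221 219 218 219 219 217 218 218 217 218 218 218 221 218 221]
 [222 220 219 217 218 219 218 219 219 217 218 219 218 221 219 221]
 [222 220 218 216 218 220 219 220 222 221 220 219 219 221 219 221]
 [222 220 219 218 219 219 219 202 215 219 220 222 221 221 220 222]
 [221 219 218 218 219 221 221 163 129 128 166 211 222 221 221 222]
 [221 219 217 218 220 222 221 139  80  80 148 208 222 220 221 221]
 [220 219 217 218 221 220 201 127  78  82 168 215 224 220 220 222]
 [220 218 218 218 221 220 209 175 127 100 194 221 223 219 221 222]
 [220 218 217 218 220 220 219 220 209 145 202 223 223 220 222 222]
 [220 218 216 218 221 221 220 225 192 133 202 223 222 219 222 222]
 [220 217 217 219 221 219 166 131 108 102 201 224 222 220 223 222]
 [220 217 219 219 2
[... 302 characters left out ...]
 224 223 224]
 [218 218 218 222 221 178 109  79 104 204 225 223 220 224 223 225]
 [218 218 219 222 221 178 138 126 137 207 224 222 221 224 223 225]
 [217 218 219 221 221 215 209 207 209 222 223 221 221 224 223 225]
 [218 219 220 220 219 221 221 220 221 221 222 222 222 224 225 225]
 [218 218 221 220 219 220 219 218 219 220 222 221 222 224 225 225]
 [218 218 222 219 219 219 218 218 219 221 222 221 223 224 225 224]
 [218 219 221 219 219 218 218 218 219 221 222 220 224 224 226 223]
 [218 219 221 219 220 219 218 218 219 221 222 221 224 224 225 222]]
t 0.2 pos [ 0.141  -0.5573  0.4041] bladeyaw 14.2 tilt [-0.      0.0011 -1.    ] op 0.998 F [ 0.9 -0.4  1.3]
shift cm [-19.82 -37.09  16.44] roll 6.2
```

Emit:
move_arm(moves=[{"gripper": 50, "x": -2.5, "y": -4.6, "z": 0.5, "roll": 6.2}, {"x": -3.0, "y": -4.4, "z": 1.0}, {"x": -3.0, "y": -4.4, "z": 2}, {"x": -3.0, "y": -4.4, "z": 2}, {"x": -3.0, "y": -4.4, "z": 2}])

```text
validation failed for argument at $.mo...
```

```bash
python3 -c "
from h import *
go(.452,-.273,.24,7.7)"
```

```text
t 0.2 pos [ 0.141  -0.5573  0.4041] bladeyaw 14.2 tilt [-0.      0.0011 -1.    ] op 0.998 F [ 0.9 -0.4  1.3]
shift cm [-19.91 -37.11  16.44] roll 6.5
```

Emit:
move_arm(moves=[{"gripper": 50, "x": -2.5, "y": -4.6, "z": 0.5, "roll": 6.5}, {"gripper": 50, "x": -3.0, "y": -4.4, "z": 1.0, "roll": 0}, {"gripper": 50, "x": -3.0, "y": -4.4, "z": 2.0, "roll": 0}, {"gripper": 50, "x": -3.0, "y": -4.4, "z": 2.0, "roll": 0}, {"gripper": 50, "x": -3.0, "y": -4.4, "z": 2.0, "roll": 0}])

```text
time_s: 0.82
eef_pos: [0.3389, -0.3781, 0.3292]
eef_rot: [0.0, 0.753, -0.658, 0.0]
wrist_force: [-0.3, 0.5, 0.6]
opening: 0.5
```

```bash
python3 -c "
from h import *
go(.452,-.273,.24,7.7)"
```

```text
t 0.82 pos [ 0.3389 -0.3781  0.3292] bladeyaw 7.68 tilt [ 3.e-04 -4.e-04 -1.e+00] op 0.5 F [-0.3  0.5  0.6]
shift cm [ -8.91 -12.61   8.92] roll -0.02
```

Emit:
move_arm(moves=[{"gripper": 50, "x": -2.7, "y": -4.0, "z": 2.0, "roll": 0}, {"gripper": 50, "x": -2.7, "y": -4.0, "z": 2.0, "roll": 0}, {"gripper": 50, "x": -2.5, "y": -3.5, "z": 2.5, "roll": 0}, {"gripper": 50, "x": 0, "y": 0, "z": 2.0, "roll": 0}, {"gripper": 50, "x": 0, "y": 0, "z": 0, "roll": 0}])

```text
time_s: 1.45
eef_pos: [0.4409, -0.2846, 0.243]
eef_rot: [-0.0, 0.753, -0.658, -0.002]
wrist_force: [0.5, 0.4, 0.1]
opening: 0.5
```

```bash
python3 -c "
from h import *
go(.452,-.273,.184,7.7)"
```

```text
t 1.45 pos [ 0.4409 -0.2846  0.243 ] bladeyaw 7.77 tilt [-0.0028  0.0028 -1.    ] op 0.5 F [0.5 0.4 0.1]
shift cm [-0.98 -1.27  5.9 ] roll 0.07
```

Emit:
move_arm(moves=[{"gripper": 50, "x": -1.0, "y": -1.2, "z": 1.5, "roll": 0}, {"gripper": 50, "x": 0, "y": 0, "z": 2.0, "roll": 0}, {"gripper": 50, "x": 0, "y": 0, "z": 0, "roll": 0}])

```text
time_s: 1.82
eef_pos: [0.4515, -0.2736, 0.2085]
eef_rot: [-0.0, 0.753, -0.658, -0.001]
wrist_force: [-0.1, -0.7, -0.2]
opening: 0.5
```

```bash
python3 - <<'E'
from h import *
go(.452,-.273,.184,7.7)
c=snap("top","top1");s=ctrl.camera("scene")
a=cv2.resize(c["img"][175:270,330:430],None,fx=4,fy=4,interpolation=cv2.INTER_CUBIC)
b=cv2.resize(s["img"][130:225,230:330],None,fx=4,fy=4,interpolation=cv2.INTER_CUBIC)
cv2.imwrite("pics/c2.png",np.hstack([a,b])[:,:,::-1])
E
```

```text
t 1.82 pos [ 0.4515 -0.2736  0.2085] bladeyaw 7.67 tilt [-0.0017  0.0019 -1.    ] op 0.5 F [-0.1 -0.7 -0.2]
shift cm [-0.05 -0.07  2.45] roll -0.03
```

View pics/c2.png

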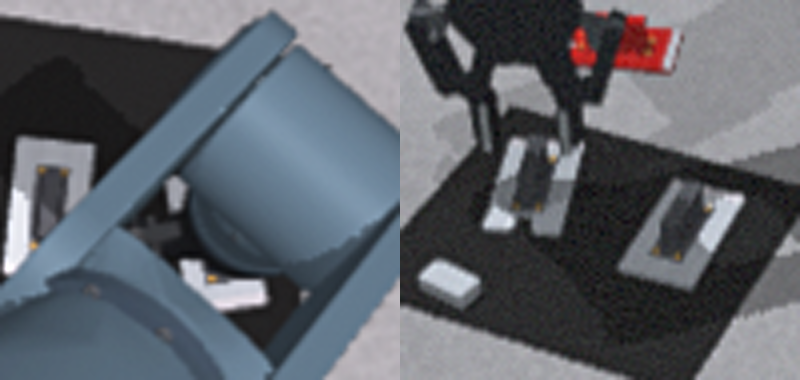

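The scene crop shows the fingers on either side of the rib and clear of the blank. I'll go down and close.

Emit:
move_arm(moves=[{"gripper": 50, "x": 0, "y": 0, "z": 1.5, "roll": 0}, {"gripper": 50, "x": 0, "y": 0, "z": 0.9, "roll": 0}, {"gripper": 30, "x": 0, "y": 0, "z": 0, "roll": 0}, {"gripper": 22, "x": 0, "y": 0, "z": 0, "roll": 0}, {"gripper": 18, "x": 0, "y": 0, "z": 0, "roll": 0}])

```text
time_s: 2.55
eef_pos: [0.452, -0.2744, 0.186]
eef_rot: [0.0, 0.753, -0.658, 0.0]
wrist_force: [-0.3, 1.2, 0.9]
opening: 0.176
```

Emit:
move_arm(moves=[{"gripper": 0, "x": 0, "y": 0, "z": 0, "roll": 0}, {"gripper": 0, "x": 0, "y": 0, "z": 0, "roll": 0}, {"gripper": 0, "x": 0, "y": 0, "z": 0, "roll": 0}, {"gripper": 0, "x": 0, "y": 0, "z": 0, "roll": 0}])

```text
time_s: 3.05
eef_pos: [0.452, -0.2745, 0.1862]
eef_rot: [0.0, 0.753, -0.658, 0.0]
wrist_force: [0.2, 0.4, 5.4]
opening: 0.122
```

```bash
python3 -c "
from h import *
go(.452,-.273,.184,7.7);print(ctrl.get_obs()['torque'])"
```

```text
t 3.05 pos [ 0.452  -0.2745  0.1862] bladeyaw 7.7 tilt [ 7.e-04 -7.e-04 -1.e+00] op 0.122 F [0.2 0.4 5.4]
shift cm [-0.15 -0.02  0.22] roll -0.0
[ 0.05295659  0.13097855 -0.01730164]
```

Emit:
move_arm(moves=[{"gripper": 0, "x": 0, "y": 0, "z": -0.5, "roll": 0}, {"gripper": 0, "x": 0, "y": 0, "z": -1.5, "roll": 0}, {"gripper": 0, "x": 0, "y": 0, "z": -3.0, "roll": 0}, {"gripper": 0, "x": 0, "y": 0, "z": -3.0, "roll": 0}, {"gripper": 0, "x": 0, "y": 0, "z": 0, "roll": 0}])

```text
time_s: 3.68
eef_pos: [0.4527, -0.275, 0.2686]
eef_rot: [0.0, 0.753, -0.658, 0.003]
wrist_force: [-0.0, -0.1, -1.9]
opening: 0.121
```

```bash
python3 -c "
from h import *
go(.4826,.1635,.266,-6.7);print(ctrl.get_obs()['torque'])"
```

```text
t 3.67 pos [ 0.4527 -0.275   0.2686] bladeyaw 7.7 tilt [ 0.0043 -0.0041 -1.    ] op 0.121 F [-0.  -0.1 -1.9]
shift cm [-43.05  -8.84   0.1 ] roll 14.4
[-0.0184356   0.02651066  0.0417803 ]
```

Emit:
move_arm(moves=[{"gripper": 0, "x": -3.0, "y": -0.6, "z": 0, "roll": 0}, {"gripper": 0, "x": -5.0, "y": -1.0, "z": 0, "roll": 0}, {"gripper": 0, "x": -5.0, "y": -1.0, "z": 0, "roll": 0}, {"gripper": 0, "x": -5.0, "y": -1.0, "z": 0, "roll": 0}, {"gripper": 0, "x": -5.0, "y": -1.0, "z": 0, "roll": 0}])

```text
time_s: 4.3
eef_pos: [0.4659, -0.0384, 0.2647]
eef_rot: [0.0, 0.753, -0.658, -0.001]
wrist_force: [0.4, -0.6, -1.1]
opening: 0.126
```

Emit:
move_arm(moves=[{"gripper": 0, "x": -5.0, "y": -1.0, "z": 0, "roll": 0}, {"gripper": 0, "x": -5.0, "y": -1.0, "z": 0, "roll": 0}, {"gripper": 0, "x": -5.0, "y": -1.2, "z": 0, "roll": 0}, {"gripper": 0, "x": -3.0, "y": -0.6, "z": 0, "roll": 0}, {"gripper": 0, "x": -1.5, "y": -0.4, "z": 0, "roll": 0}])

```text
time_s: 4.92
eef_pos: [0.4813, 0.1601, 0.2646]
eef_rot: [0.001, 0.754, -0.657, -0.001]
wrist_force: [-0.2, -0.2, -2.1]
opening: 0.123
```

Emit:
move_arm(moves=[{"gripper": 0, "x": 0, "y": 0, "z": 0, "roll": 7.2}, {"gripper": 0, "x": 0, "y": 0, "z": 0, "roll": 7.2}, {"gripper": 0, "x": 0, "y": 0, "z": 0, "roll": 0}, {"gripper": 0, "x": 0, "y": 0, "z": 0, "roll": 0}])

```text
time_s: 5.42
eef_pos: [0.482, 0.1582, 0.2653]
eef_rot: [-0.0, -0.665, 0.747, 0.0]
wrist_force: [-0.3, 0.4, -1.4]
opening: 0.121
```

```bash
python3 - <<'E'
from h import *
go(.4826,.1635,.226,-6.7)
c=snap("top","top3");s=snap("scene","scene3")
a=cv2.resize(c["img"][170:270,180:280],None,fx=4,fy=4,interpolation=cv2.INTER_CUBIC)
b=cv2.resize(s["img"][150:250,380:480],None,fx=4,fy=4,interpolation=cv2.INTER_CUBIC)
cv2.imwrite("pics/c3.png",np.hstack([a,b])[:,:,::-1])
E
```

```text
t 5.42 pos [0.482  0.1582 0.2653] bladeyaw -6.61 tilt [-7.e-04 -2.e-04 -1.e+00] op 0.121 F [-0.3  0.4 -1.4]
shift cm [-0.53 -0.    3.93] roll 0.09
```

View pics/c3.png

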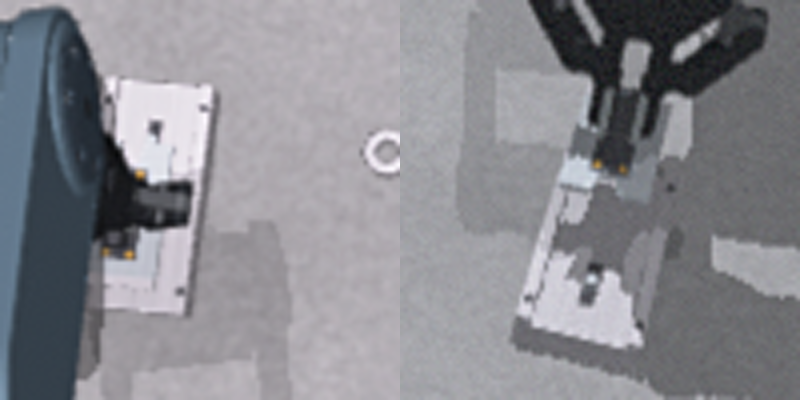

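The blade is held above the holder with its notch towards the pin. I'll lower it to just above the pin and check its lateral alignment in the scene view.

Emit:
move_arm(moves=[{"gripper": 0, "x": -0.5, "y": 0, "z": 2.0, "roll": 0}, {"gripper": 0, "x": 0, "y": 0, "z": 2.0, "roll": 0}, {"gripper": 0, "x": 0, "y": 0, "z": 1.0, "roll": 0}, {"gripper": 0, "x": 0, "y": 0, "z": 0, "roll": 0}, {"gripper": 0, "x": 0, "y": 0, "z": 0, "roll": 0}])

```text
time_s: 6.15
eef_pos: [0.4831, 0.1637, 0.2164]
eef_rot: [0.0, -0.665, 0.747, -0.0]
wrist_force: [0.9, 0.2, -0.9]
opening: 0.126
```

```bash
python3 - <<'E'
from h import *
go(.4826,.1635,.216,-6.7)
c=snap("top","top4");s=snap("scene","scene4")
a=cv2.resize(c["img"][185:250,190:250],None,fx=6,fy=6,interpolation=cv2.INTER_CUBIC)
b=cv2.resize(s["img"][175:240,400:465],None,fx=6,fy=6,interpolation=cv2.INTER_CUBIC)
cv2.imwrite("pics/c4.png",np.hstack([a,b])[:,:,::-1])
E
```

```text
t 6.15 pos [0.4831 0.1637 0.2164] bladeyaw -6.69 tilt [ 1.1e-03  1.0e-04 -1.0e+00] op 0.126 F [ 0.9  0.2 -0.9]
shift cm [0.02 0.05 0.04] roll 0.01
```

View pics/c4.png

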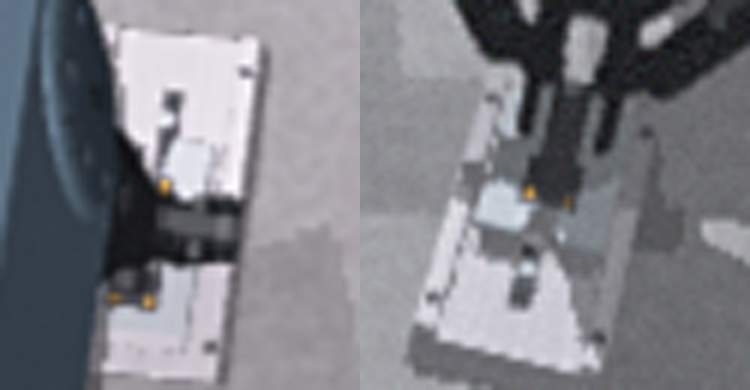

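```bash
python3 - <<'E'
from h import *
c=ctrl.camera("top");s=ctrl.camera("scene")
t=np.radians(-6.7);H=np.array([.5025,.1612]);R=np.array([[np.cos(t),np.sin(t)],[-np.sin(t),np.cos(t)]])
def top(u,v,z,n): p=onz(c,190+(u+.5)/6-.5,185+(v+.5)/6-.5,z)[:2];print(n,p.round(4),"holder mm",(R@(p-H)*1e3).round(1))
def sc(u,v,z,n): p=onz(s,400+(u-360+.5)/6-.5,175+(v+.5)/6-.5,z)[:2];print(n,p.round(4),"holder mm",(R@(p-H)*1e3).round(1))
top(212,143,.037,"T blade front right (45-20,-25)")
top(163,186,.061,"T rib front right?")
top(113,297,.061,"T rib rear L");top(148,301,.061,"T rib rear R")
top(172,98,.02,"T slot far");top(168,122,.029,"T pin")
top(122,27,.025,"T holder far left");top(260,40,.025,"T far right");top(228,382,.025,"T near right")
sc(473,222,.037,"S blade front LEFTimg");sc(572,243,.037,"S front right of notch")
sc(530,192,.061,"S rib front a");sc(568,202,.061,"S rib front b")
sc(522,303,.02,"S slot far end");sc(527,268,.029,"S pin")
sc(412,340,.02,"S holder far imgleft");sc(600,368,.02,"S far imgright")
cv2.imwrite("pics/c5.png",cv2.resize(s["img"][190:240,405:465],None,fx=12,fy=12,interpolation=cv2.INTER_LANCZOS4)[:,:,::-1])
E
```

```text
T blade front right (45-20,-25) [0.5258 0.1343] holder mm [ 26.3 -24. ]
T rib front right? [0.5041 0.1493] holder mm [  3.  -11.6]
T rib rear L [0.4578 0.1693] holder mm [-45.3   2.8]
T rib rear R [0.4559 0.1546] holder mm [-45.6 -12. ]
T slot far [0.5489 0.1559] holder mm [46.7  0.2]
T pin [0.5368 0.1554] holder mm [34.7 -1.8]
T holder far left [0.5801 0.1774] holder mm [75.2 25.1]
T far right [0.5729 0.1167] holder mm [ 75.1 -36. ]
T near right [0.4242 0.1283] holder mm [-73.9 -41.8]
S blade front LEFTimg [0.5243 0.1331] holder mm [ 24.9 -25.3]
S front right of notch [0.5272 0.171 ] holder mm [23.4 12.6]
S rib front a [0.5282 0.1515] holder mm [26.6 -6.6]
S rib front b [0.5304 0.1658] holder mm [27.2  7.8]
S slot far end [0.5467 0.1559] holder mm [44.5 -0.1]
S pin [0.5365 0.1558] holder mm [34.4 -1.4]
S holder far imgleft [0.5756 0.1166] holder mm [ 77.8 -35.8]
S far imgright [0.5739 0.1865] holder mm [67.9 33.5]
```

View pics/c5.png

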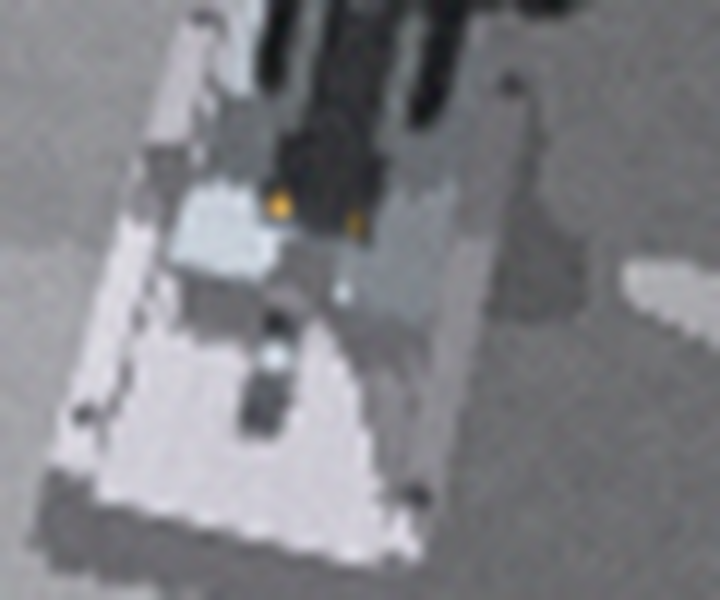

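```bash
python3 - <<'E'
from h import *
s=ctrl.camera("scene")
t=np.radians(-6.7);H=np.array([.5025,.1612]);R=np.array([[np.cos(t),np.sin(t)],[-np.sin(t),np.cos(t)]])
def sc(u,v,z,n): p=onz(s,405+(u+.5)/12-.5,190+(v+.5)/12-.5,z)[:2];print(n,(R@(p-H)*1e3).round(1))
sc(172,264,.037,"front L");sc(440,320,.037,"front R");sc(205,184,.037,"edge L back");sc(462,185,.037,"edgeR back")
sc(280,206,.037,"gold L");sc(356,224,.037,"gold R");sc(245,276,.037,"notch L");sc(342,303,.037,"notch R")
sc(275,355,.029,"pin");sc(262,438,.02,"slot far");sc(280,320,.02,"slot near")
sc(50,470,.025,"rail far outer L");sc(420,562,.025,"rail far outer R");sc(95,488,.02,"rail in L");sc(385,562,.02,"rail inner R")
E
```

```text
front L [ 24.4 -24.4]
front R [22.1 26.8]
edge L back [  0.1 -22.6]
edgeR back [-16.7  24.9]
gold L [ 1.3 -7.6]
gold R [1.3 7.2]
notch L [ 22.9 -10.5]
notch R [23.9  8.4]
pin [33.9 -1.4]
slot far [47.7 -0. ]
slot near [14.9 -2.5]
rail far outer L [ 74.5 -36. ]
rail far outer R [74.2 33.5]
rail in L [ 71.4 -27.4]
rail inner R [71.6 27.5]
```

Emit:
move_arm(moves=[{"gripper": 0, "x": 0.1, "y": 0, "z": 0.4, "roll": 0}, {"gripper": 0, "x": 0, "y": 0, "z": 0.4, "roll": 0}, {"gripper": 0, "x": 0, "y": 0, "z": 0.2, "roll": 0}, {"gripper": 0, "x": 0, "y": 0, "z": 0.2, "roll": 0}, {"gripper": 0, "x": 0, "y": 0, "z": 0, "roll": 0}])

```text
time_s: 7.02
eef_pos: [0.4825, 0.1627, 0.2035]
eef_rot: [-0.0, -0.665, 0.747, 0.0]
wrist_force: [0.3, -1.0, -2.6]
opening: 0.127
```

Emit:
move_arm(moves=[{"gripper": 0, "x": 0, "y": 0, "z": 0.05, "roll": 0}, {"gripper": 0, "x": 0, "y": 0, "z": 0, "roll": 0}])

```text
time_s: 7.28
eef_pos: [0.4826, 0.1627, 0.2032]
eef_rot: [0.0, -0.665, 0.747, -0.0]
wrist_force: [-0.5, 0.0, -2.1]
opening: 0.124
```

Emit:
move_arm(moves=[{"gripper": 0, "x": 0, "y": 0, "z": 0.05, "roll": 0}, {"gripper": 0, "x": 0, "y": 0, "z": 0, "roll": 0}])

```text
time_s: 7.52
eef_pos: [0.4828, 0.1628, 0.2032]
eef_rot: [0.0, -0.665, 0.747, -0.0]
wrist_force: [-1.2, -0.0, 4.5]
opening: 0.119
```

Contact with the seat. I'll ease the down-force and slide.

Emit:
move_arm(moves=[{"gripper": 0, "x": 0, "y": 0, "z": -0.03, "roll": 0}, {"gripper": 0, "x": 0, "y": -0.2, "z": 0, "roll": 0}, {"gripper": 0, "x": 0, "y": -0.2, "z": 0, "roll": 0}, {"gripper": 0, "x": 0, "y": -0.2, "z": 0, "roll": 0}, {"gripper": 0, "x": 0, "y": -0.2, "z": 0, "roll": 0}])

```text
time_s: 8.15
eef_pos: [0.4907, 0.1618, 0.2032]
eef_rot: [0.0, -0.665, 0.747, -0.0]
wrist_force: [-1.8, 1.0, 5.3]
opening: 0.123
```

Emit:
move_arm(moves=[{"gripper": 0, "x": 0, "y": -0.2, "z": 0, "roll": 0}, {"gripper": 0, "x": 0, "y": -0.2, "z": 0, "roll": 0}, {"gripper": 0, "x": 0, "y": 0, "z": 0, "roll": 0}])

```text
time_s: 8.52
eef_pos: [0.4949, 0.1613, 0.2032]
eef_rot: [0.0, -0.665, 0.747, -0.0]
wrist_force: [-0.4, -0.3, 4.8]
opening: 0.125
```

```bash
python3 - <<'E'
from h import *
go(.504,.160,.203,-6.7)
s=ctrl.camera("scene");c=ctrl.camera("top")
a=cv2.resize(s["img"][190:240,410:455],None,fx=10,fy=10,interpolation=cv2.INTER_LANCZOS4)
b=cv2.resize(c["img"][188:238,200:230],None,fx=10,fy=10,interpolation=cv2.INTER_LANCZOS4)
cv2.imwrite("pics/c6.png",np.hstack([a,b])[:,:,::-1])
E
```

```text
t 8.53 pos [0.4949 0.1613 0.2032] bladeyaw -6.71 tilt [ 9.e-04  0.e+00 -1.e+00] op 0.125 F [-0.4 -0.3  4.8]
shift cm [ 0.02 -0.92  0.02] roll -0.01
```

View pics/c6.png

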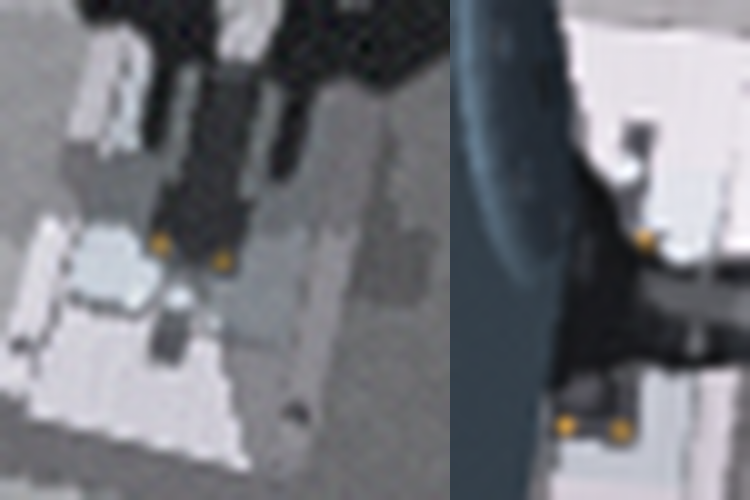

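The blade lies between the rails, and the pin at (180,295) in the scene crop is entering the notch. I'll continue in small steps.

Emit:
move_arm(moves=[{"gripper": 0, "x": 0, "y": -0.1, "z": -0.03, "roll": 0}, {"gripper": 0, "x": 0, "y": -0.1, "z": 0, "roll": 0}, {"gripper": 0, "x": 0, "y": -0.1, "z": 0, "roll": 0}, {"gripper": 0, "x": 0, "y": -0.1, "z": 0, "roll": 0}])

```text
time_s: 9.12
eef_pos: [0.4984, 0.1608, 0.2032]
eef_rot: [-0.0, -0.665, 0.747, 0.0]
wrist_force: [-0.2, 1.2, 3.7]
opening: 0.124
```

Emit:
move_arm(moves=[{"gripper": 0, "x": 0, "y": -0.05, "z": 0, "roll": 0}, {"gripper": 0, "x": 0, "y": -0.05, "z": 0, "roll": 0}, {"gripper": 0, "x": 0, "y": -0.05, "z": 0, "roll": 0}])

```text
time_s: 9.5
eef_pos: [0.4999, 0.1607, 0.2032]
eef_rot: [-0.0, -0.665, 0.747, 0.0]
wrist_force: [-1.4, -0.1, 2.5]
opening: 0.125
```

Emit:
move_arm(moves=[{"gripper": 0, "x": 0, "y": -0.05, "z": -0.02, "roll": 0}, {"gripper": 0, "x": 0, "y": -0.05, "z": 0, "roll": 0}])

```text
time_s: 9.75
eef_pos: [0.5008, 0.1605, 0.2032]
eef_rot: [-0.0, -0.665, 0.747, 0.0]
wrist_force: [-0.9, 0.7, -1.0]
opening: 0.123
```

Emit:
move_arm(moves=[{"gripper": 0, "x": 0, "y": -0.05, "z": 0, "roll": 0}, {"gripper": 0, "x": 0, "y": 0, "z": 0, "roll": 0}])

```text
time_s: 10.0
eef_pos: [0.5013, 0.1604, 0.2032]
eef_rot: [-0.0, -0.665, 0.747, 0.0]
wrist_force: [-0.5, 0.3, -2.3]
opening: 0.121
```

Emit:
move_arm(moves=[{"gripper": 0, "x": 0, "y": -0.05, "z": 0, "roll": 0}, {"gripper": 0, "x": 0, "y": 0, "z": 0, "roll": 0}])

```text
time_s: 10.25
eef_pos: [0.5019, 0.1604, 0.2034]
eef_rot: [-0.0, -0.665, 0.747, 0.0]
wrist_force: [-1.2, -0.1, -2.9]
opening: 0.122
```

Emit:
move_arm(moves=[{"gripper": 0, "x": 0, "y": -0.05, "z": 0.02, "roll": 0}, {"gripper": 0, "x": 0, "y": 0, "z": 0, "roll": 0}])

```text
time_s: 10.5
eef_pos: [0.5024, 0.1604, 0.2033]
eef_rot: [0.0, -0.665, 0.747, -0.0]
wrist_force: [0.1, -0.0, -2.4]
opening: 0.128
```

Emit:
move_arm(moves=[{"gripper": 0, "x": 0, "y": -0.05, "z": 0, "roll": 0}, {"gripper": 0, "x": 0, "y": 0, "z": 0, "roll": 0}])

```text
time_s: 10.75
eef_pos: [0.5029, 0.1603, 0.2033]
eef_rot: [0.0, -0.665, 0.747, -0.0]
wrist_force: [0.8, -0.9, -1.8]
opening: 0.125
```

Emit:
move_arm(moves=[{"gripper": 0, "x": 0, "y": -0.05, "z": 0, "roll": 0}, {"gripper": 0, "x": 0, "y": 0, "z": 0, "roll": 0}])

```text
time_s: 11.0
eef_pos: [0.5034, 0.1602, 0.2033]
eef_rot: [0.0, -0.665, 0.747, -0.0]
wrist_force: [-0.0, -0.1, -2.7]
opening: 0.123
```

Emit:
move_arm(moves=[{"gripper": 0, "x": 0, "y": -0.04, "z": 0.01, "roll": 0}, {"gripper": 0, "x": 0, "y": 0, "z": 0, "roll": 0}])

```text
time_s: 11.25
eef_pos: [0.5039, 0.1602, 0.2032]
eef_rot: [0.0, -0.665, 0.747, -0.0]
wrist_force: [0.4, 0.1, -2.3]
opening: 0.124
```

Emit:
move_arm(moves=[{"gripper": 0, "x": 0, "y": -0.04, "z": 0, "roll": 0}, {"gripper": 0, "x": 0, "y": 0, "z": 0, "roll": 0}])

```text
time_s: 11.5
eef_pos: [0.5042, 0.1601, 0.2032]
eef_rot: [0.0, -0.665, 0.747, -0.0]
wrist_force: [-0.6, 0.2, -1.2]
opening: 0.12
```

Emit:
move_arm(moves=[{"gripper": 0, "x": 0, "y": -0.04, "z": 0, "roll": 0}, {"gripper": 0, "x": 0, "y": 0, "z": 0, "roll": 0}])

```text
time_s: 11.75
eef_pos: [0.5046, 0.1601, 0.2032]
eef_rot: [0.0, -0.665, 0.747, -0.0]
wrist_force: [-0.0, 0.5, -1.7]
opening: 0.122
```

Emit:
move_arm(moves=[{"gripper": 0, "x": 0, "y": -0.03, "z": 0, "roll": 0}, {"gripper": 0, "x": 0, "y": 0, "z": 0, "roll": 0}])

```text
time_s: 12.0
eef_pos: [0.5049, 0.1601, 0.2032]
eef_rot: [0.0, -0.665, 0.747, -0.0]
wrist_force: [0.2, 0.8, -1.5]
opening: 0.124
```

Emit:
move_arm(moves=[{"gripper": 0, "x": 0, "y": -0.03, "z": 0, "roll": 0}, {"gripper": 0, "x": 0, "y": 0, "z": 0, "roll": 0}])

```text
time_s: 12.25
eef_pos: [0.5052, 0.1601, 0.2032]
eef_rot: [0.0, -0.665, 0.747, -0.0]
wrist_force: [0.3, -0.1, -0.2]
opening: 0.124
```

Emit:
move_arm(moves=[{"gripper": 0, "x": 0, "y": -0.03, "z": 0, "roll": 0}, {"gripper": 0, "x": 0, "y": 0, "z": 0, "roll": 0}])

```text
time_s: 12.5
eef_pos: [0.5054, 0.16, 0.2032]
eef_rot: [-0.0, -0.665, 0.747, 0.0]
wrist_force: [-1.5, -0.1, 0.1]
opening: 0.122
```

Emit:
move_arm(moves=[{"gripper": 0, "x": 0, "y": -0.03, "z": 0, "roll": 0}, {"gripper": 0, "x": 0, "y": 0, "z": 0, "roll": 0}])

```text
time_s: 12.75
eef_pos: [0.5055, 0.1601, 0.2032]
eef_rot: [-0.0, -0.665, 0.747, 0.0]
wrist_force: [-4.0, 0.8, 4.0]
opening: 0.124
```

Emit:
move_arm(moves=[{"gripper": 0, "x": 0, "y": -0.02, "z": -0.02, "roll": 0}, {"gripper": 0, "x": 0, "y": 0, "z": 0, "roll": 0}])

```text
time_s: 13.0
eef_pos: [0.5056, 0.16, 0.2032]
eef_rot: [-0.0, -0.665, 0.747, 0.0]
wrist_force: [-4.1, 0.3, 3.2]
opening: 0.125
```

```bash
python3 - <<'E'
from h import *
go(.5055,.160,.203,-6.7);print(ctrl.get_obs()["torque"].round(2))
E
```

```text
t 13.0 pos [0.5056 0.16   0.2032] bladeyaw -6.7 tilt [-0.0011  0.     -1.    ] op 0.125 F [-4.1  0.3  3.2]
shift cm [0.   0.01 0.02] roll 0.0
[ 0.08  0.74 -0.09]
```

Emit:
move_arm(moves=[{"gripper": 0, "x": 0, "y": -0.03, "z": -0.01, "roll": 0}, {"gripper": 0, "x": 0, "y": 0, "z": 0, "roll": 0}])

```text
time_s: 13.25
eef_pos: [0.5058, 0.16, 0.2032]
eef_rot: [-0.001, -0.665, 0.747, 0.001]
wrist_force: [-5.4, 1.0, 3.3]
opening: 0.121
```

Emit:
move_arm(moves=[{"gripper": 0, "x": 0, "y": -0.04, "z": -0.02, "roll": 0}, {"gripper": 0, "x": 0, "y": 0, "z": 0, "roll": 0}])

```text
time_s: 13.5
eef_pos: [0.506, 0.16, 0.2032]
eef_rot: [-0.001, -0.665, 0.747, 0.001]
wrist_force: [-5.6, 0.8, 2.3]
opening: 0.124
```

Emit:
move_arm(moves=[{"gripper": 0, "x": 0, "y": -0.04, "z": -0.01, "roll": 0}, {"gripper": 0, "x": 0, "y": 0, "z": 0, "roll": 0}])

```text
time_s: 13.75
eef_pos: [0.5061, 0.16, 0.2033]
eef_rot: [-0.001, -0.665, 0.747, 0.001]
wrist_force: [-7.1, 2.3, 3.2]
opening: 0.12
```

```bash
python3 - <<'E'
from h import *
go(.5055,.160,.203,-6.7);print(ctrl.get_obs()["torque"].round(2))
E
```

```text
t 13.75 pos [0.5061 0.16   0.2033] bladeyaw -6.69 tilt [-0.0031  0.     -1.    ] op 0.12 F [-7.1  2.3  3.2]
shift cm [0.   0.06 0.03] roll 0.01
[ 0.2   1.05 -0.01]
```

Emit:
move_arm(moves=[{"gripper": 0, "x": 0, "y": -0.06, "z": -0.02, "roll": 0}, {"gripper": 0, "x": 0, "y": 0, "z": 0, "roll": 0}, {"gripper": 0, "x": 0, "y": 0, "z": 0, "roll": 0}])

```text
time_s: 14.12
eef_pos: [0.5064, 0.1599, 0.2033]
eef_rot: [-0.002, -0.665, 0.747, 0.001]
wrist_force: [-8.5, 1.2, 4.1]
opening: 0.121
```

Emit:
move_arm(moves=[{"gripper": 0, "x": 0, "y": -0.06, "z": -0.02, "roll": 0}, {"gripper": 0, "x": 0, "y": 0, "z": 0, "roll": 0}, {"gripper": 0, "x": 0, "y": 0, "z": 0, "roll": 0}])

```text
time_s: 14.5
eef_pos: [0.5066, 0.1599, 0.2033]
eef_rot: [-0.002, -0.665, 0.747, 0.002]
wrist_force: [-9.5, 1.7, 4.2]
opening: 0.122
```

Emit:
move_arm(moves=[{"gripper": 0, "x": 0, "y": 0, "z": 0, "roll": 0}, {"gripper": 0, "x": 0, "y": 0, "z": 0, "roll": 0}, {"gripper": 0, "x": 0, "y": 0, "z": 0, "roll": 0}])

```text
time_s: 14.88
eef_pos: [0.5066, 0.1599, 0.2033]
eef_rot: [-0.002, -0.665, 0.747, 0.002]
wrist_force: [-10.7, 1.4, 3.9]
opening: 0.123
```

Net push on the pin is about 9 N (wrist 10.3 N less about 1.5 N friction). I'll hold it here for over a second.

Emit:
move_arm(moves=[{"gripper": 0, "x": 0, "y": 0, "z": 0, "roll": 0}, {"gripper": 0, "x": 0, "y": 0, "z": 0, "roll": 0}, {"gripper": 0, "x": 0, "y": 0, "z": 0, "roll": 0}, {"gripper": 0, "x": 0, "y": 0, "z": 0, "roll": 0}])

```text
time_s: 15.38
eef_pos: [0.5066, 0.1599, 0.2033]
eef_rot: [-0.002, -0.665, 0.747, 0.002]
wrist_force: [-10.1, 1.5, 4.6]
opening: 0.126
```

Emit:
move_arm(moves=[{"gripper": 0, "x": 0, "y": 0, "z": 0, "roll": 0}, {"gripper": 0, "x": 0, "y": 0, "z": 0, "roll": 0}, {"gripper": 0, "x": 0, "y": 0, "z": 0, "roll": 0}, {"gripper": 0, "x": 0, "y": 0, "z": 0, "roll": 0}])

```text
time_s: 15.88
eef_pos: [0.5066, 0.1599, 0.2033]
eef_rot: [-0.002, -0.665, 0.747, 0.002]
wrist_force: [-9.5, 1.2, 4.0]
opening: 0.124
```

Emit:
move_arm(moves=[{"gripper": 0, "x": 0, "y": 0, "z": 0, "roll": 0}, {"gripper": 0, "x": 0, "y": 0, "z": 0, "roll": 0}, {"gripper": 0, "x": 0, "y": 0, "z": 0, "roll": 0}])

```text
time_s: 16.25
eef_pos: [0.5066, 0.1599, 0.2033]
eef_rot: [-0.002, -0.665, 0.747, 0.002]
wrist_force: [-9.5, 1.5, 4.9]
opening: 0.125
```

```bash
python3 - <<'E'
from h import *
go(.5055,.160,.203,-6.7);print(ctrl.get_obs()["torque"].round(2))
E
```

```text
t 16.25 pos [0.5066 0.1599 0.2033] bladeyaw -6.69 tilt [-5.2e-03  1.0e-04 -1.0e+00] op 0.125 F [-9.5  1.5  4.9]
shift cm [0.   0.11 0.03] roll 0.01
[ 0.26  1.53 -0.04]
```

The push held at about 10 N at the wrist, so about 8.5 N on the pin, for 1.75 s. I'll ease off slightly, still pushing, and open.

Emit:
move_arm(moves=[{"gripper": 0, "x": 0, "y": 0.06, "z": 0, "roll": 0}, {"gripper": 18, "x": 0, "y": 0, "z": 0, "roll": 0}, {"gripper": 30, "x": 0, "y": 0, "z": 0, "roll": 0}, {"gripper": 40, "x": 0, "y": 0, "z": 0, "roll": 0}, {"gripper": 40, "x": 0, "y": 0, "z": 0, "roll": 0}])

```text
time_s: 16.88
eef_pos: [0.5079, 0.1597, 0.2044]
eef_rot: [0.0, -0.665, 0.747, -0.0]
wrist_force: [-0.3, -1.0, -0.1]
opening: 0.4
```

Emit:
move_arm(moves=[{"gripper": 40, "x": 0, "y": 0, "z": -0.5, "roll": 0}, {"gripper": 40, "x": 0, "y": 0, "z": -1.5, "roll": 0}, {"gripper": 40, "x": 0, "y": 0, "z": -3.0, "roll": 0}, {"gripper": 40, "x": 0, "y": 0, "z": -5.0, "roll": 0}, {"gripper": 40, "x": 0, "y": 0, "z": -5.0, "roll": 0}])

```text
time_s: 17.5
eef_pos: [0.5074, 0.1597, 0.3567]
eef_rot: [0.0, -0.665, 0.747, -0.0]
wrist_force: [0.7, 0.2, 0.5]
opening: 0.4
```

Emit:
move_arm(moves=[{"gripper": 40, "x": 0, "y": 4.0, "z": -2.0, "roll": 0}, {"gripper": 40, "x": 4.0, "y": 4.0, "z": 0, "roll": 0}, {"gripper": 40, "x": 5.0, "y": 3.0, "z": 0, "roll": 0}, {"gripper": 40, "x": 5.0, "y": 0, "z": 0, "roll": 0}, {"gripper": 40, "x": 5.0, "y": 0, "z": 0, "roll": 0}])

```text
time_s: 18.12
eef_pos: [0.3754, -0.0171, 0.3756]
eef_rot: [0.001, -0.665, 0.747, -0.001]
wrist_force: [0.8, -0.5, 0.2]
opening: 0.396
```

```bash
python3 - <<'E'
from h import *
go(.5055,.160,.203,-6.7)
s=snap("scene","scene7");c=snap("top","top7")
a=cv2.resize(s["img"][180:245,405:460],None,fx=7,fy=7,interpolation=cv2.INTER_LANCZOS4)
b=cv2.resize(c["img"][185:250,195:250],None,fx=7,fy=7,interpolation=cv2.INTER_LANCZOS4)
cv2.imwrite("pics/c7.png",np.hstack([a,b])[:,:,::-1])
E
```

```text
t 18.12 pos [ 0.3754 -0.0171  0.3756] bladeyaw -6.64 tilt [ 0.0031 -0.0012 -1.    ] op 0.396 F [ 0.8 -0.5  0.2]
shift cm [-19.11 -10.81  17.28] roll 0.06
```

View pics/c7.png

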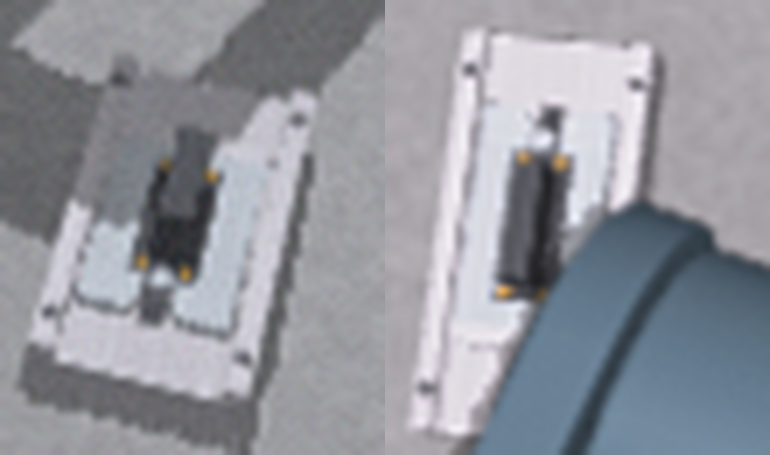

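The scene crop shows the blade flat between the rails, with the pin (160,280) at the bottom of the notch against the rib end. A numeric check of the seating and the other parts comes before handing in.

```bash
python3 - <<'E'
from h import *
s=ctrl.camera("scene")
t=np.radians(-6.7);H=np.array([.5025,.1605]);R=np.array([[np.cos(t),np.sin(t)],[-np.sin(t),np.cos(t)]])
def sc(u,v,z,n): p=onz(s,405+(u+.5)/7-.5,180+(v+.5)/7-.5,z)[:2];print(n,(R@(p-H)*1e3).round(1))
sc(76,297,.024,"front L");sc(136,310,.024,"notch L");sc(176,320,.024,"notch R");sc(232,332,.024,"front R")
sc(160,279,.029,"pin");sc(142,262,.024,"gold L");sc(186,273,.024,"gold R");sc(165,162,.024,"gold rear L");sc(212,176,.024,"gold rear R")
a=cv2.imread("pics/scene0.png").astype(int);b=cv2.imread("pics/scene7.png").astype(int)
d=(abs(a-b).max(2)>60).astype(np.uint8);n,_,st,ce=cv2.connectedComponentsWithStats(d)
print([(r[:5].tolist()) for r in st[1:] if r[4]>15 and r[1]>120])
E
```

```text
front L [ 47.4 -25.3]
notch L [46.5 -5.6]
notch R [46.6  7.5]
front R [45.8 25.7]
pin [34.9 -0.6]
gold L [23.9 -7.8]
gold R [24.1  6.8]
gold rear L [-26.7  -9.3]
gold rear R [-25.2   7.1]
[[292, 123, 29, 22, 154], [319, 123, 44, 22, 455], [287, 124, 6, 10, 23], [388, 126, 12, 10, 40], [236, 128, 17, 9, 40], [318, 129, 24, 20, 103], [355, 129, 53, 24, 561], [253, 133, 23, 7, 65], [411, 137, 9, 8, 17], [402, 149, 13, 9, 30], [421, 149, 9, 7, 24], [398, 155, 8, 8, 22], [382, 161, 7, 7, 16], [251, 164, 25, 25, 320], [397, 164, 8, 7, 25], [384, 169, 13, 11, 56], [424, 175, 12, 15, 48], [415, 176, 6, 9, 16], [408, 180, 12, 10, 33], [415, 188, 27, 33, 453]]
```

```bash
python3 -c "
from bench import ctrl
print(ctrl.hand_in())"
```

```text
the job is handed in; nothing more can be done
None
```

The notched blade is flat between the holder's rails with the bottom of its notch against the pin, and I handed the job in at about 18 s of the 51 s allowed.

- **Push:** I slid the blade in small steps until it met the pin. The wrist read 9.6–10.8 N along the holder for about 1.75 s. Less an estimated 1.5 N of seat friction, that is roughly 8–9 N on the pin. The pin force itself is inferred rather than measured, and the friction and about 1 N of sensor noise make it uncertain. I eased the push slightly before opening the gripper, then lifted clear.
- **Seating:** The last scene view puts the blade's front edge at 46.6 mm in the holder, so its notch point is at 34.6 mm. The pin measures 34.9 mm; the 0.3 mm difference is within camera accuracy.
- **Other parts:** Comparing the first and last scene images, the only clear changes from the blank's area forward were the blade's old and new places. Smaller changes I took to be the arm and its shadows.
- **Disagreement:** The first two measurements of the blade's sideways position differed by 3 mm. The likely cause is that I took marks at the foot of the rib for marks on its top. Closing the grip on the rib centred it, and I moved the blade 1 mm sideways before lowering it.

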